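Rack the four blues for a reduction print, lightest next to the inking slab

TASK

A reduction print is rolled up from the lightest ink to the darkest, so stand the four blue ink pots upright in the sockets of the wooden pot rack in that order: the palest in the end socket nearest the inking slab (the glass plate with the roller), then darker step by step to the navy one at the far end. Seat each pot right down on the felt, and leave the red pot where it is.

Things in the scene. Friction and masses are not known exactly. Their poses are not given: they have to be found in the camera images.
- pale_pot_mid (a point): Closed round screw-lid ink pot, loose, upright; very pale, almost white, blue lid and body, blank white label. All four blue pots are alike in shape: 66 mm high, body 48 mm in diameter up to 46 mm, lid 45 mm in diameter above that, 0.10 to 0.19 kg. This point is on its axis, half-way up (33 mm above its underside); z up the axis. Grasp across the diameter, any yaw.
- sky_pot_mid (a point): Closed round screw-lid ink pot, loose, upright; light sky blue lid and body, blank white label. All four blue pots are alike in shape: 66 mm high, body 48 mm in diameter up to 46 mm, lid 45 mm in diameter above that, 0.10 to 0.19 kg. This point is on its axis, half-way up (33 mm above its underside); z up the axis. Grasp across the diameter, any yaw.
- mid_pot_mid (a point): Closed round screw-lid ink pot, loose, upright; strong mid blue lid and body, blank white label. All four blue pots are alike in shape: 66 mm high, body 48 mm in diameter up to 46 mm, lid 45 mm in diameter above that, 0.10 to 0.19 kg. This point is on its axis, half-way up (33 mm above its underside); z up the axis. Grasp across the diameter, any yaw.
- navy_pot_mid (a point): Closed round screw-lid ink pot, loose, upright; navy, almost black, blue lid and body, blank white label. All four blue pots are alike in shape: 66 mm high, body 48 mm in diameter up to 46 mm, lid 45 mm in diameter above that, 0.10 to 0.19 kg. This point is on its axis, half-way up (33 mm above its underside); z up the axis. Grasp across the diameter, any yaw.
- socket_1 (a point): First (robot's left end) of four like sockets in a row, 80 mm apart, in the wooden pot rack (fixed, 88 x 362 mm, top 26 mm above the table, end cheeks 34 mm). Round, 60 mm wide, 16 mm deep, flat dark felt floor. This point: centre of its floor, 10 mm above the table; z up, y along the row to the robot's left (towards socket_1), x away from the robot.
- socket_2 (a point): Second from the robot's left of four like sockets in a row, 80 mm apart, in the wooden pot rack (fixed, 88 x 362 mm, top 26 mm above the table, end cheeks 34 mm). Round, 60 mm wide, 16 mm deep, flat dark felt floor. This point: centre of its floor, 10 mm above the table; z up, y along the row to the robot's left (towards socket_1), x away from the robot.
- socket_3 (a point): Third from the robot's left of four like sockets in a row, 80 mm apart, in the wooden pot rack (fixed, 88 x 362 mm, top 26 mm above the table, end cheeks 34 mm). Round, 60 mm wide, 16 mm deep, flat dark felt floor. This point: centre of its floor, 10 mm above the table; z up, y along the row to the robot's left (towards socket_1), x away from the robot.
- socket_4 (a point): Fourth (robot's right end) of four like sockets in a row, 80 mm apart, in the wooden pot rack (fixed, 88 x 362 mm, top 26 mm above the table, end cheeks 34 mm). Round, 60 mm wide, 16 mm deep, flat dark felt floor. This point: centre of its floor, 10 mm above the table; z up, y along the row to the robot's left (towards socket_1), x away from the robot.
- ink_slab: Inking slab: pale grey-green glass plate on a white board with a black rubber roller (red handle) lying on it, 200 x 150 x 14 mm, fixed beyond either the left or the right end of the rack (a white tray with two glass pots stands beyond the other end). Origin: centre of its underside; y along its 150 mm side.
- red_pot_mid (a point): Red ink pot with a black lid, 44 mm in diameter, 51 mm high, loose among the blue pots; not part of this print: leave it where it stands. This point is on its axis, half-way up (25 mm above the table).
Not all that is in view belongs to the job. What is shaped like the part that bears sky_pot_mid but yellow is not meant.

How it is judged:
At the end, for the whole second after the job is handed in: The blue pots stand upright (0.12 rad), at rest, on the socket floors (centre within 10 mm, height within 5 mm), palest in the end socket nearest the inking slab, then sky, mid, and navy in the far end socket; the red pot stands within 30 mm of where it was (((y of ink_slab in the frame of socket_1 above 0 m and horizontal distance between pale_pot_mid and socket_1 below 0.01 m and z of pale_pot_mid in the frame of socket_1 between 0.028 and 0.038 m and horizontal distance between sky_pot_mid and socket_2 below 0.01 m and z of sky_pot_mid in the frame of socket_2 between 0.028 and 0.038 m and horizontal distance between mid_pot_mid and socket_3 below 0.01 m and z of mid_pot_mid in the frame of socket_3 between 0.028 and 0.038 m and horizontal distance between navy_pot_mid and socket_4 below 0.01 m and z of navy_pot_mid in the frame of socket_4 between 0.028 and 0.038 m) or (y of ink_slab in the frame of socket_1 below 0 m and horizontal distance between pale_pot_mid and socket_4 below 0.01 m and z of pale_pot_mid in the frame of socket_4 between 0.028 and 0.038 m and horizontal distance between sky_pot_mid and socket_3 below 0.01 m and z of sky_pot_mid in the frame of socket_3 between 0.028 and 0.038 m and horizontal distance between mid_pot_mid and socket_2 below 0.01 m and z of mid_pot_mid in the frame of socket_2 between 0.028 and 0.038 m and horizontal distance between navy_pot_mid and socket_1 below 0.01 m and z of navy_pot_mid in the frame of socket_1 between 0.028 and 0.038 m)) and angle between each of pale_pot_mid, sky_pot_mid, mid_pot_mid, navy_pot_mid, red_pot_mid's own z axis and vertical below 0.12 rad and linear speed of each of pale_pot, sky_pot, mid_pot, navy_pot below 0.02 m/s and distance of red_pot_mid from where it was at the start of the episode below 0.03 m); the robot touches nothing.
It fails at once if the red pot is pushed more than 30 mm from its place (distance of red_pot_mid from where it was at the start of the episode above 0.03 m).
It fails at once if the red pot is tipped over (angle between red_pot_mid's own z axis and vertical above 0.5 rad).
It also fails if it takes over 99 s, if anything falls off the work surface, if the arm or the gripper's body presses on something with over 40 N, if the wrist force passes 120 N, or if a joint passes its speed limit or range.

ROBOT

A 6-joint arm with a two-finger parallel gripper is mounted at the origin on the work surface; the furniture and walls round the work are solid. World frame = base frame: x ahead of the robot, y to its left, z up, the work surface at z = 0. Lengths are in m, angles in rad, forces in N, time in s.
With the tool pointing down it reaches from about 0.375 to 0.825 m from the base axis. Payload 5.5 kg.
Tool frame: the origin (TCP) lies at the very end of the fingers, on their centre line; the grasp point (between the pads) lies behind it (bot.tcp_to_grasp is the z of the grasp point in the tool frame, in m); z points along the fingers, y is the line along which they close (so a half turn about z gives the same grasp; the last joint's range is limited). The gripper opens to 85 mm and grips with 20 to 120 N. Pads are 22 mm wide; open, the fingers measure 114 mm over their backs; the gripper's body (76 mm by 85 mm) begins 54 mm behind the grasp point. The pads swing forward as they close: fully open they stand 13 mm farther back than shut.
Start: joints at [1.148, 0.314, -0.047, 1.21, 0, 1.571], TCP at [0.246, 0.547, 0.231] pointing down, gripper open.
Joint ranges: [-2.67, 2.67], [-0.69, 1.73], [-1.03, 1.25], [-2.08, 2.16], [-1.42, 1.45], [-3.14, 3.14]. Speed limits (rad/s): [2.39, 2.39, 3.01, 3.14, 3.14, 3.14].

INTERFACE

Orientations are given as a unit quaternion [w, x, y, z].
In Python, from bench import bot, eyes gives the robot as it stands.
- The arm moves only by the tool step_arm, never from a script. Its argument "rows" is a list of rows, each a list of 6 numbers: the shift along the tool's x, y, z in m, then the turn, a rotation vector about the tool's x, y, z in rad. A call has 1 to 20 rows; each row shifts and turns the commanded pose from where the row before left it, along the tool's axes as they then stand; what a row does not reach is not made up. A row lasts 1/8 s, in which the tool goes at most 62.5 mm and 10.7 degrees, less where a joint would pass 70% of its speed; a pose out of reach is approached as far as the arm can. A call is refused whole if a number of a shift passes 0.0625 or a number of a turn 0.188, either way. A call with a gripper value outside its range is refused whole. "fingers" is the gripper's target within -1 to 1 (fully open at 1, half-way at 0, shut at -1), set as the call begins (left out, the last holds). The fingers move at their own pace and stop on an object; "newtons" is the grip in N (left out, the last holds). Time passes only in rows, so rows that do not move let the fingers close. It gives the time, the measured TCP pose, the force, the opening and the grip force at its end, in the units of the state.
- bot.get_state(): the state, without advancing time (a new reading comes with each control period).
- eyes.get_image(name): name is "scene" or "top" or "wrist"; returns the picture (420x560x3 uint8, red, green, blue); there is no depth.
- eyes.camera_model(name): a dict with "fx", "fy", "cx", "cy" (pixels), "xyz" and "rotation" of the camera in the world; the wrist camera has in their place "hand_eye" (4x4, takes a point from camera to tool coordinates, whose origin is the TCP and whose axes are the flange's). Camera axes: x right, y up, looking along -z (the intrinsics and any distortion apply to the point x, -y, -z); pixel columns grow to the right and rows downward; lengths in m; the calibration is good to about 2 mm. A picture is of the moment at which its call begins: read the wrist's pose just before it. camera_model takes no time and is no camera call.
- bot.close_job(): hands the job in; it is judged then, once.
The state is a dict: "clock": time; "q": joint angles; "joint_vel": joint speeds; "effort": joint torques, N m; "tool_pos": TCP position; "orientation": TCP orientation; "wrist_force": force on the tool from outside, world axes, zero at the start; "ft_torque": the same for the moment, N m; "grip_width": opening from 0.0 (shut) to 1.0 (fully open); "gripper_force": force on a finger pad.
Only numpy, scipy, OpenCV 4.12 (cv2) and the standard library are available. Lean on these libraries where they do the work, as an engineer would, in place of code of your own. Each camera call takes 0.05 s, during which the arm holds its last target. There are 200 camera calls.

## Working session

There is one attempt and no reset: what is moved stays moved. The work goes in short steps, Python scripts to look and compute and a tool call to move; the robot and the scene stay as the last step left them, time stands still between calls to the robot, and variables do not carry over. Pictures are saved under pics/ and viewed, at most 14 in all, crops included, and the job is handed in when it is done.

Besides the shell and the picture viewer there is one more tool, called after "Emit:" in YAML: its name, and indented under it one key for each argument. step_arm: Moves the arm, as the interface text tells. Its arguments: {"type":"object","properties":{"rows":{"type":"array","items":{"type":"array","items":{"type":"number"}}},"fingers":{"type":"number"},"newtons":{"type":"number"}},"required":["rows"]}

```bash
mkdir -p pics
python3 - <<'E'
from bench import bot, eyes
import cv2
s=bot.get_state(); print(s); print(bot.tcp_to_grasp)
for n in("top","scene"):
    m=eyes.camera_model(n); print(n,m)
    cv2.imwrite(f"pics/{n}0.png",cv2.resize(eyes.get_image(n)[:,:,::-1],(800,600),interpolation=cv2.INTER_CUBIC))
print(eyes.camera_model("wrist"))
E
```

```text
{'clock': 0.0, 'q': array([ 1.14799559e+00,  3.14218508e-01, -4.81011409e-02,  1.21020773e+00,
        2.05353819e-05,  1.57079671e+00]), 'joint_vel': array([-0.00063561,  0.00094219,  0.00188803, -0.00116375, -0.00026841,
       -0.00151971]), 'effort': array([ 1.09550132e-03, -5.39589071e+01,  3.39751804e+01,  1.89855328e-02,
        5.15354338e-05, -1.30917945e-05]), 'tool_pos': array([0.24593943, 0.54662632, 0.23042941]), 'orientation': array([-1.91651278e-04,  2.09829416e-01,  9.77737627e-01, -8.44101482e-04]), 'wrist_force': array([-0.16902789, -0.10736345, -0.12494128]), 'ft_torque': array([0.01183529, 0.01422736, 0.03321662]), 'gripper_force': 0.0, 'grip_width': 1.000072131546628}
-0.0187
top {'fx': 387.2106530109143, 'fy': 387.2106530109143, 'cx': 278.74838082875976, 'cy': 208.69410797071427, 'xyz': array([0.31786458, 0.00191448, 1.02274574]), 'rotation': array([ 0.71134034,  0.03786798, -0.03338746, -0.70103225])}
scene {'fx': 450.34281030122315, 'fy': 450.34281030122315, 'cx': 287.06332744578725, 'cy': 202.73172724035211, 'xyz': array([-0.07440676, -0.8501922 ,  1.14779395]), 'rotation': array([ 0.90320416,  0.33814788, -0.09813652, -0.24545363])}
{'fx': 343.44179050230025, 'fy': 343.44179050230025, 'cx': 279.533537120634, 'cy': 206.92535083123258, 'hand_eye': array([[-5.20255009e-04,  9.47718635e-01,  3.19106752e-01,
         8.19333346e-02],
       [ 9.99999783e-01,  3.64260390e-04,  5.48526587e-04,
        -6.77565410e-04],
       [ 4.03610918e-04,  3.19106968e-01, -9.47718619e-01,
        -1.42829130e-01],
       [ 0.00000000e+00,  0.00000000e+00,  0.00000000e+00,
         1.00000000e+00]])}
```

View pics/top0.png

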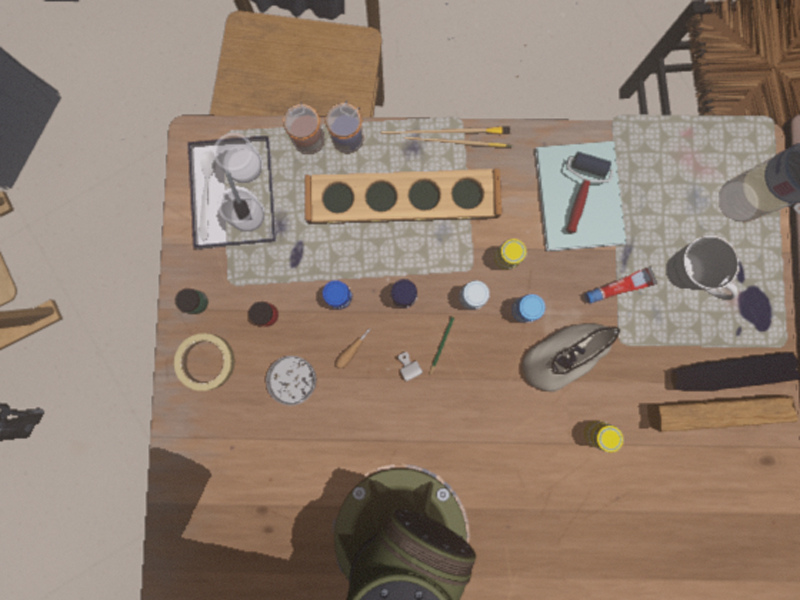

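View pics/scene0.png

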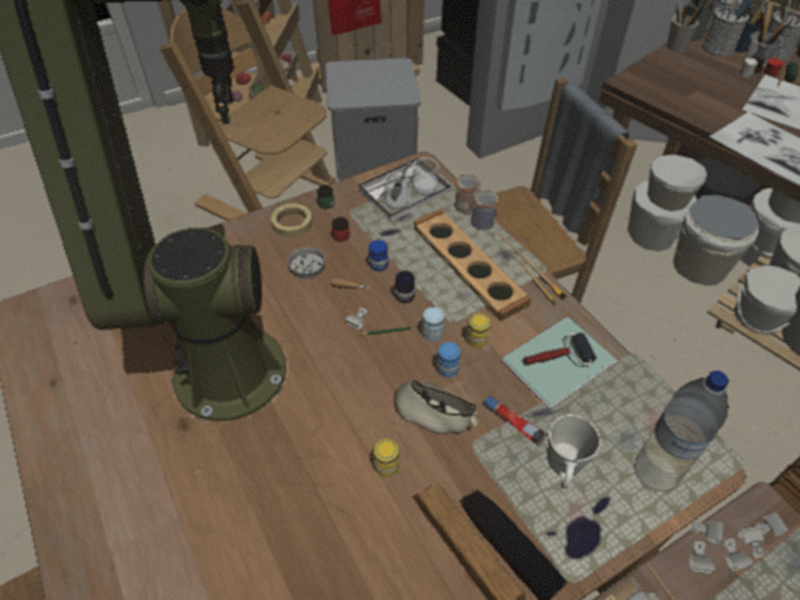

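The top picture shows the sockets at about (338,197), (381,196), (424,194) and (467,193). The slab is at (580,195), beyond the robot's right end, so the order is pale→socket_4, sky→3, mid→2, navy→1.

What could be mistaken for what:
- **Blue pots:** mid (337,294), navy (403,293), pale (476,295), sky (531,308).
- **Not wanted:** yellow (513,251) and (609,438), red (263,314), dark green (191,300), glass pots (303,125) and (344,124).

I'll check the choice in one close crop.

```bash
cat > h.py <<'E'
import numpy as np, cv2
from scipy.spatial.transform import Rotation as R
from bench import bot, eyes
def rot(q): q=np.array(q); return R.from_quat([q[1],q[2],q[3],q[0]]).as_matrix()
def ray(uv,m,Rm,c,z):
    d=Rm@np.array([(uv[0]-m['cx'])/m['fx'],-(uv[1]-m['cy'])/m['fy'],-1]); return c+d*(z-c[2])/d[2]
def px(p,m,Rm,c):
    q=Rm.T@(np.array(p)-c); return m['cx']+m['fx']*q[0]/-q[2], m['cy']-m['fy']*q[1]/-q[2]
def fixed(n): m=eyes.camera_model(n); return m,rot(m['rotation']),np.array(m['xyz'])
def wrist(s):
    m=eyes.camera_model('wrist'); H=m['hand_eye']; T=rot(s['orientation'])
    return m,T@H[:3,:3],T@H[:3,3]+s['tool_pos']
E
python3 - <<'E'
from h import *
im=cv2.imread('pics/top0.png'); c=im[155:335,235:565]
cv2.imwrite('pics/crop.png',cv2.resize(c,None,fx=2.4,fy=2.4,interpolation=cv2.INTER_CUBIC))
cam=fixed('top')
for n,u,z in [('s1',(338,197),.01),('s2',(381,196),.01),('s3',(424,194),.01),('s4',(467,193),.01),('mid',(337,294),.066),('navy',(403,293),.066),('pale',(476,295),.066),('sky',(531,308),.066),('red',(263,314),.051),('yel',(513,251),.066),('slab',(580,195),.014)]:
    p=ray(np.array(u)*.7,*cam,z); print(n,p.round(4),np.hypot(*p[:2]).round(3))
E
```

```text
s1 [0.6093 0.1249 0.01  ] 0.622
s2 [0.6123 0.0442 0.01  ] 0.614
s3 [ 0.6172 -0.0363  0.01  ] 0.618
s4 [ 0.6202 -0.1169  0.01  ] 0.631
mid [0.4203 0.1154 0.066 ] 0.436
navy [0.4237 0.0005 0.066 ] 0.424
pale [ 0.422  -0.1264  0.066 ] 0.441
sky [ 0.4007 -0.2217  0.066 ] 0.458
red [0.3846 0.2468 0.051 ] 0.457
yel [ 0.5004 -0.1911  0.066 ] 0.536
slab [ 0.618 -0.327  0.014] 0.699
```

View pics/crop.png

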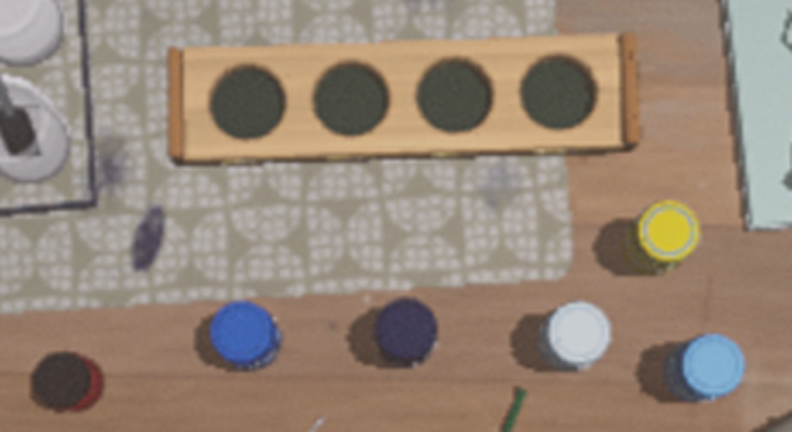

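The crop confirms the four blue lids. In crop pixels they are mid (244,331), navy (406,330), pale (578,332) and sky (713,366). The sockets are at (248,101), (351,98), (455,94.5) and (559,91.5). The yellow pot at (668,232) and the red pot at (65,380) are to be left alone. I'll turn the tool so the fingers close across the rack.

```bash
cat >> h.py <<'E'
cam=fixed('top')
def crop(u,z): return ray((np.array(u)/2.4+[235,155])*.7,*cam,z)
P={n:crop(u,.066)[:2] for n,u in dict(mid=(244,331),navy=(406,330),pale=(578,332),sky=(713,366)).items()}
S={n:crop(u,.026)[:2] for n,u in {1:(248,101),2:(351,98),3:(455,94.5),4:(559,91.5)}.items()}
def go(x,y,z):
    s=bot.get_state(); T=rot(s['orientation']); print('shift',(T.T@(np.array([x,y,z])-s['tool_pos'])).round(4)); return T
E
python3 - <<'E'
from h import *
print(P,S); d=S[1]-S[4]; print(np.linalg.norm(d)/3, np.degrees(np.arctan2(-d[0],d[1])), go(0,0,0))
E
```

```text
{'mid': array([0.42219654, 0.11599674]), 'navy': array([ 0.42460175, -0.0015083 ]), 'pale': array([ 0.42492021, -0.12611153]), 'sky': array([ 0.40160748, -0.2235342 ])} {1: array([0.6045756 , 0.12233137]), 2: array([0.60798924, 0.04312377]), 3: array([ 0.61180554, -0.0368151 ]), 4: array([ 0.61522648, -0.11672656])}
shift [-0.     -0.5991  0.2314]
0.07976502639845366 2.551042961881951 [[-9.11938007e-01  4.10327508e-01 -6.38569444e-04]
 [ 4.10328004e-01  9.11936968e-01 -1.37677749e-03]
 [ 1.74054060e-05 -1.51755865e-03 -9.99998848e-01]]
```

Emit:
step_arm:
  rows:
    - [0,0,0,0,0,0.1838]
    - [0,0,0,0,0,0.1838]
    - [0,0,0,0,0,0.1838]
    - [0,0,0,0,0,0.1838]
    - [0,0,0,0,0,0.1838]
    - [0,0,0,0,0,0.1838]
  fingers: 1
  newtons: 40

```text
clock: 0.85
tool_pos: [0.246, 0.5468, 0.2307]
orientation: [0.0, 0.693, 0.721, -0.001]
wrist_force: [-0.3, -0.2, -0.4]
grip_width: 1.004
gripper_force: 0.0
```

Run:
```python
from h import *
go(.422,.116,.20)
```

```text
shift [-0.4374  0.159   0.0311]
```

Emit:
step_arm:
  rows:
    - [-0.02,0.007,0.002,0,0,0]
    - [-0.04,0.015,0.003,0,0,0]
    - [-0.05,0.018,0.004,0,0,0]
    - [-0.05,0.018,0.004,0,0,0]
    - [-0.05,0.018,0.004,0,0,0]
    - [-0.05,0.018,0.004,0,0,0]
    - [-0.05,0.018,0.003,0,0,0]
    - [-0.05,0.018,0.003,0,0,0]
    - [-0.04,0.015,0.002,0,0,0]
    - [-0.025,0.009,0.002,0,0,0]
    - [-0.0124,0.005,0,0,0,0]
    - [0,0,0,0,0,0]
    - [0,0,0,0,0,0]

```text
clock: 2.48
tool_pos: [0.4245, 0.1181, 0.2003]
orientation: [-0.0, 0.691, 0.723, 0.0]
wrist_force: [-0.0, -0.3, -0.4]
grip_width: 1.002
gripper_force: 0.0
```

Run:
```python
from h import *
s=bot.get_state(); im=eyes.get_image('wrist'); print(s['tool_pos'],s['q'])
w=wrist(s)
for n,p in P.items(): print(n,np.array(px([*p,.066],*w))/.7)
for n,p in S.items(): print(n,np.array(px([*p,.026],*w))/.7)
cv2.imwrite('pics/w1.png',cv2.resize(im[:,:,::-1],(800,600),interpolation=cv2.INTER_CUBIC))
```

```text
[0.42450122 0.11814154 0.20027461] [ 2.71117542e-01  3.10844991e-02 -4.59447730e-01  1.08050222e+00
  4.26502369e-04  1.79583442e+00]
mid [395.72763321 279.69915401]
navy [391.71399667 448.70482152]
pale [385.36936487 590.03515282]
sky [352.20722538 679.91364023]
1 [669.39156484 265.31170438]
2 [649.75889673 371.90939551]
3 [633.0835355  465.06039295]
4 [618.04602568 546.39150292]
```

View pics/w1.png

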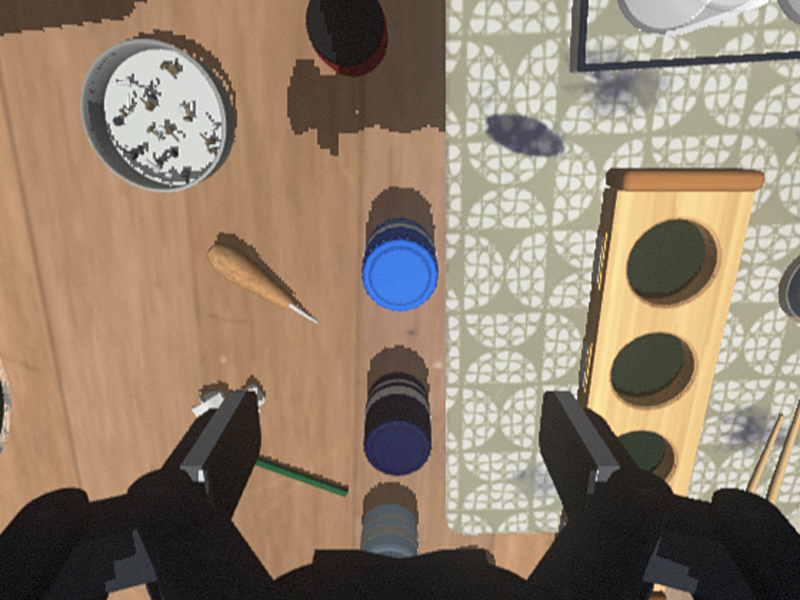

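The wrist view shows the mid lid at (400,274), the navy lid at (397,446), the socket 1 rim at (672,262) and the socket 2 rim at (652,369). All are within a few pixels of the prediction.

Run:
```python
from h import *
w=wrist(bot.get_state())
for n,u,z in [('mid',(400,274),.066),('navy',(397.5,446.5),.066),(1,(672,262),.026),(2,(652,369),.026)]:
    p=ray(np.array(u)*.7,*w,z)[:2]; o=P.get(n,S.get(n)); print(n,p.round(4),(p-o).round(4))
go(.4242,.118,.020)
```

```text
mid [0.4246 0.1197] [0.0024 0.0037]
navy [0.4284 0.0005] [0.0038 0.002 ]
1 [0.6058 0.1248] [0.0013 0.0025]
2 [0.6092 0.0457] [0.0012 0.0025]
shift [-0.0003 -0.0003  0.1803]
```

Emit:
step_arm:
  rows:
    - [0.001,0,0.02,0,0,0]
    - [0,0,0.035,0,0,0]
    - [0,0,0.04,0,0,0]
    - [0,0,0.035,0,0,0]
    - [0,0,0.025,0,0,0]
    - [0,0,0.015,0,0,0]
    - [0,0,0.008,0,0,0]
    - [0,0,0,0,0,0]
    - [0,0,0,0,0,0]

```text
clock: 3.65
tool_pos: [0.4253, 0.1188, 0.0229]
orientation: [0.0, 0.691, 0.723, 0.0]
wrist_force: [-0.3, -0.3, 0.7]
grip_width: 0.996
gripper_force: 0.0
```

Emit:
step_arm:
  rows:
    - [0,0,0,0,0,0]
    - [0,0,0,0,0,0]
    - [0,0,0,0,0,0]
    - [0,0,0,0,0,0]
    - [0,0,0,0,0,0]
    - [0,0,0,0,0,0]
  fingers: -1

```text
clock: 4.4
tool_pos: [0.425, 0.1185, 0.0229]
orientation: [0.0, 0.691, 0.723, 0.0]
wrist_force: [-2.0, -0.6, 6.3]
grip_width: 0.545
gripper_force: 40.3
```

Emit:
step_arm:
  rows:
    - [0,0,-0.015,0,0,0]
    - [0,0,-0.03,0,0,0]
    - [0,0,-0.03,0,0,0]
    - [0,0,-0.025,0,0,0]
    - [-0.006,0.015,-0.01,0,0,0]
    - [-0.012,0.03,0,0,0,0]
    - [-0.016,0.035,0,0,0,0]
    - [-0.016,0.035,0,0,0,0]
    - [-0.016,0.035,0,0,0,0]
    - [-0.01,0.02,0,0,0,0]
    - [-0.0054,0.0103,0,0,0,0]
    - [0,0,0,0,0,0]
    - [0,0,0,0,0,0]

```text
clock: 6.02
tool_pos: [0.6075, 0.0456, 0.1322]
orientation: [-0.0, 0.691, 0.723, -0.0]
wrist_force: [0.7, -0.1, -2.1]
grip_width: 0.55
gripper_force: 41.7
```

Run:
```python
from h import *
s=bot.get_state(); im=eyes.get_image('wrist'); print(s['tool_pos'],s['grip_width'],s['wrist_force'])
go(.6087,.0453,.033)
w=wrist(s)
for n,p in S.items(): print(n,np.array(px([*p,.026],*w))/.7)
g=s['tool_pos']; print('lid', np.array(px([g[0],g[1],g[2]-.0229+.066],*w))/.7)
cv2.imwrite('pics/w2.png',cv2.resize(im[:,:,::-1],(800,600),interpolation=cv2.INTER_CUBIC))
```

```text
[0.60745992 0.04555761 0.13215558] 0.5502374793476739 [ 0.70467993 -0.12499998 -2.12497732]
shift [-0.0004  0.0012  0.0993]
1 [401.22429907 140.30597531]
2 [400.74384383 295.55982701]
3 [400.97545014 424.62569528]
4 [400.55392939 532.61651708]
lid [399.86043083 480.05518169]
```

View pics/w2.png

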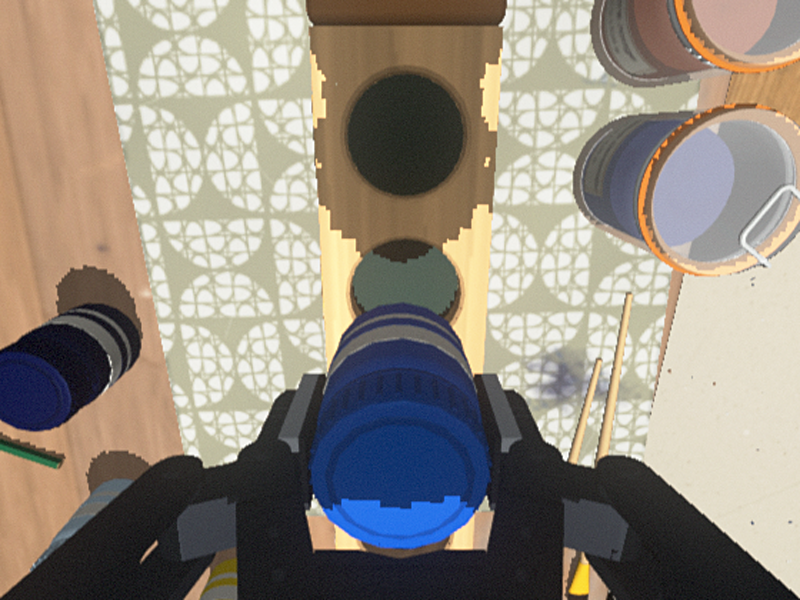

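The mid pot is held upright, with its lid centre at about (400,475). The socket 1 rim centre is at (406,132), and the arm hangs above socket 2.

Run:
```python
from h import *
s=bot.get_state(); w=wrist(s)
for u,z in [((406,132),.026),((400,475),s['tool_pos'][2]-.0229+.066)]:
    p=ray(np.array(u)*.7,*w,z); print(p.round(4))
d=(S[1]-S[2]); print(ray(np.array((406,132))*.7,*w,.026)[:2]-d)
```

```text
[0.6068 0.1263 0.026 ]
[0.6075 0.0472 0.1754]
[0.61021313 0.04714177]
```

Emit:
step_arm:
  rows:
    - [0,0.002,0.02,0,0,0]
    - [0,0,0.025,0,0,0]
    - [0,0,0.02,0,0,0]
    - [0,0,0.013,0,0,0]
    - [0,0,0.008,0,0,0]
    - [0,0,0.006,0,0,0]
    - [0,0,0.004,0,0,0]
    - [0,0,0.002,0,0,0]
    - [0,0,0.001,0,0,0]
    - [0,0,0,0,0,0]
    - [0,0,0,0,0,0]

```text
clock: 7.45
tool_pos: [0.6107, 0.0453, 0.0335]
orientation: [0.0, 0.691, 0.723, 0.0]
wrist_force: [-0.1, 0.6, -0.7]
grip_width: 0.55
gripper_force: 41.7
```

Emit:
step_arm:
  rows:
    - [0,0,0,0,0,0]
    - [0,0,0,0,0,0]
    - [0,0,0,0,0,0]
    - [0,0,0,0,0,0]
    - [0,0,-0.02,0,0,0]
    - [0,0,-0.03,0,0,0]
    - [0,0,-0.03,0,0,0]
    - [0,0,-0.02,0,0,0]
    - [-0.0047,-0.0253,0,0,0,0]
    - [-0.008,-0.04,0,0,0,0]
    - [-0.008,-0.04,0,0,0,0]
    - [-0.008,-0.04,0,0,0,0]
    - [-0.005,-0.025,0,0,0,0]
    - [-0.003,-0.015,0,0,0,0]
    - [0,0,0,0,0,0]
    - [0,0,0,0,0,0]
  fingers: 1

```text
clock: 9.45
tool_pos: [0.4284, 0.0004, 0.1336]
orientation: [0.0, 0.691, 0.723, 0.001]
wrist_force: [0.6, -0.1, -0.1]
grip_width: 1.001
gripper_force: 0.0
```

Run:
```python
from h import *
s=bot.get_state(); im=eyes.get_image('wrist'); print(s['tool_pos'],s['grip_width'],s['wrist_force'])
w=wrist(s)
for n,p in P.items(): print(n,np.array(px([*p,.066],*w))/.7)
cv2.imwrite('pics/w3.png',cv2.resize(im[:,:,::-1],(800,600),interpolation=cv2.INTER_CUBIC))
```

```text
[4.28392580e-01 4.18972182e-04 1.33611543e-01] 1.0014195028353763 [ 0.55739764 -0.13338104 -0.09433486]
mid [396.98530415  35.98440323]
navy [391.17470778 320.81753652]
pale [382.68765777 534.83648614]
sky [338.65865021 661.03476333]
```

View pics/w3.png

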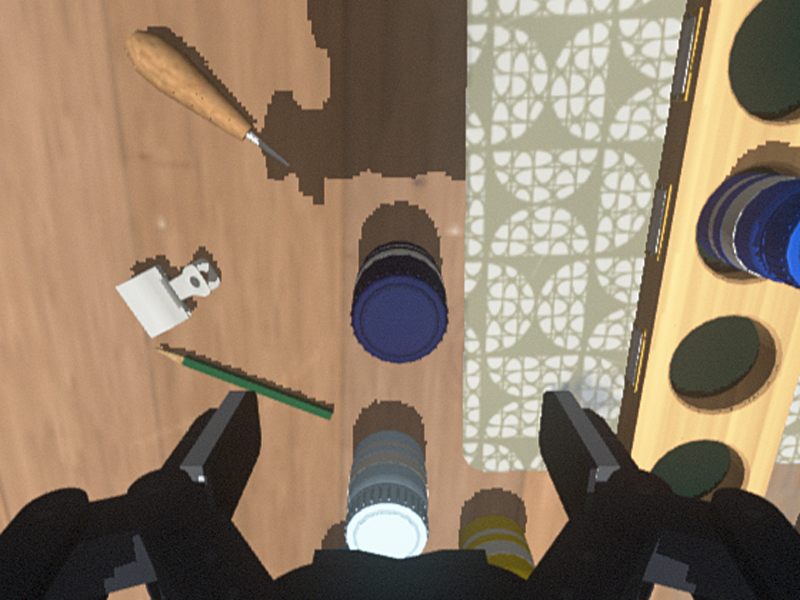

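The mid pot stands in socket 2 at right. The navy lid is centred at (400,316), in line with the fingers, and the pale lid is at (388,533).

Emit:
step_arm:
  rows:
    - [0,0,0.02,0,0,0]
    - [0,0,0.03,0,0,0]
    - [0,0,0.03,0,0,0]
    - [0,0,0.018,0,0,0]
    - [0,0,0.01,0,0,0]
    - [0,0,0.003,0,0,0]
    - [0,0,0,0,0,0]
    - [0,0,0,0,0,0]

```text
clock: 10.5
tool_pos: [0.4278, 0.0003, 0.0229]
orientation: [0.0, 0.691, 0.723, 0.0]
wrist_force: [-0.4, -0.2, -0.4]
grip_width: 1.004
gripper_force: 0.0
```

Emit:
step_arm:
  rows:
    - [0,0,0,0,0,0]
    - [0,0,0,0,0,0]
    - [0,0,0,0,0,0]
    - [0,0,0,0,0,0]
    - [0,0,0,0,0,0]
    - [0,0,0,0,0,0]
  fingers: -1

```text
clock: 11.25
tool_pos: [0.4274, 0.0003, 0.0229]
orientation: [0.0, 0.691, 0.723, 0.0]
wrist_force: [-1.2, 0.5, 5.7]
grip_width: 0.549
gripper_force: 40.3
```

Emit:
step_arm:
  rows:
    - [0,0,-0.015,0,0,0]
    - [0,0,-0.03,0,0,0]
    - [0,0,-0.03,0,0,0]
    - [0,0,-0.025,0,0,0]
    - [0.01,0.015,-0.01,0,0,0]
    - [0.02,0.03,0,0,0,0]
    - [0.022,0.035,0,0,0,0]
    - [0.022,0.035,0,0,0,0]
    - [0.022,0.035,0,0,0,0]
    - [0.014,0.022,0,0,0,0]
    - [0.0068,0.0126,0,0,0,0]
    - [0,0,0,0,0,0]
    - [0,0,0,0,0,0]

```text
clock: 12.88
tool_pos: [0.6052, 0.1246, 0.1321]
orientation: [-0.0, 0.691, 0.723, -0.001]
wrist_force: [0.4, 0.0, -1.6]
grip_width: 0.549
gripper_force: 41.7
```

Run:
```python
from h import *
s=bot.get_state(); print(s['tool_pos'])
go(.6065,.1253,.0333)
```

```text
[0.60515427 0.1245976  0.13209824]
shift [0.0007 0.0015 0.0988]
```

Emit:
step_arm:
  rows:
    - [0.001,0.0005,0.02,0,0,0]
    - [0,0,0.025,0,0,0]
    - [0,0,0.02,0,0,0]
    - [0,0,0.013,0,0,0]
    - [0,0,0.008,0,0,0]
    - [0,0,0.006,0,0,0]
    - [0,0,0.004,0,0,0]
    - [0,0,0.002,0,0,0]
    - [0,0,0.001,0,0,0]
    - [0,0,0,0,0,0]
    - [0,0,0,0,0,0]

```text
clock: 14.25
tool_pos: [0.6068, 0.1263, 0.0335]
orientation: [0.0, 0.691, 0.723, 0.0]
wrist_force: [-0.6, 0.2, -0.8]
grip_width: 0.548
gripper_force: 41.7
```

Emit:
step_arm:
  rows:
    - [0,0,0,0,0,0]
    - [0,0,0,0,0,0]
    - [0,0,0,0,0,0]
    - [0,0,0,0,0,0]
    - [0,0,-0.02,0,0,0]
    - [0,0,-0.03,0,0,0]
    - [0,0,-0.03,0,0,0]
    - [0,0,-0.02,0,0,0]
    - [-0.02,-0.016,0,0,0,0]
    - [-0.04,-0.031,0,0,0,0]
    - [-0.045,-0.035,0,0,0,0]
    - [-0.045,-0.035,0,0,0,0]
    - [-0.04,-0.031,0,0,0,0]
    - [-0.03,-0.024,0,0,0,0]
    - [-0.015,-0.012,0,0,0,0]
    - [-0.0074,-0.006,0,0,0,0]
    - [0,0,0,0,0,0]
    - [0,0,0,0,0,0]
  fingers: 1

```text
clock: 16.5
tool_pos: [0.4284, -0.124, 0.1333]
orientation: [0.0, 0.691, 0.723, 0.0]
wrist_force: [0.3, 0.3, 0.3]
grip_width: 1.002
gripper_force: 0.0
```

Run:
```python
from h import *
s=bot.get_state(); im=eyes.get_image('wrist'); print(s['tool_pos'],s['grip_width'],s['wrist_force'])
w=wrist(s)
for n,p in P.items(): print(n,np.array(px([*p,.066],*w))/.7)
for n,p in S.items(): print(n,np.array(px([*p,.026],*w))/.7)
cv2.imwrite('pics/w4.png',cv2.resize(im[:,:,::-1],(800,600),interpolation=cv2.INTER_CUBIC))
```

```text
[ 0.4283823  -0.12395484  0.13334294] 1.0017252424436434 [0.33007469 0.26331323 0.31251534]
mid [ 415.54870612 -422.35733292]
navy [404.53330564  16.00667908]
pale [392.00593487 321.53544048]
sky [339.88143284 492.87692905]
1 [ 890.72856708 -303.07878635]
2 [831.71971465 -58.1839631 ]
3 [785.65257107 136.17356496]
4 [747.80695667 292.75272819]
```

View pics/w4.png

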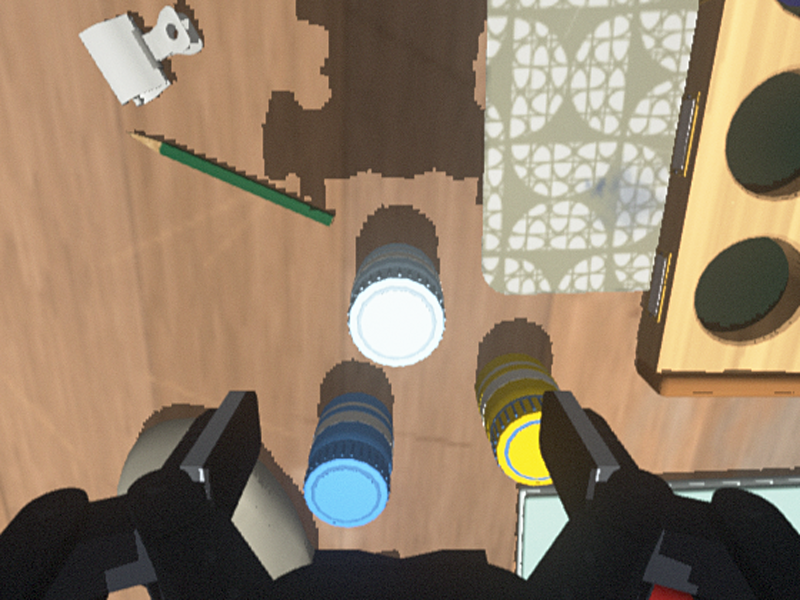

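The pale lid is at (397,320), sky at (347,491) and yellow at (525,448), clear of the fingers. I'll nudge 1.5 mm to the right and descend on the pale pot.

Emit:
step_arm:
  rows:
    - [-0.0015,0,0.02,0,0,0]
    - [0,0,0.03,0,0,0]
    - [0,0,0.03,0,0,0]
    - [0,0,0.018,0,0,0]
    - [0,0,0.01,0,0,0]
    - [0,0,0.0025,0,0,0]
    - [0,0,0,0,0,0]
    - [0,0,0,0,0,0]

```text
clock: 17.55
tool_pos: [0.4286, -0.1261, 0.0235]
orientation: [0.001, 0.691, 0.723, 0.0]
wrist_force: [1.5, -0.2, -0.1]
grip_width: 1.0
gripper_force: 0.0
```

Emit:
step_arm:
  rows:
    - [0,0,0,0,0,0]
    - [0,0,0,0,0,0]
    - [0,0,0,0,0,0]
    - [0,0,0,0,0,0]
    - [0,0,0,0,0,0]
    - [0,0,0,0,0,0]
  fingers: -1

```text
clock: 18.3
tool_pos: [0.428, -0.126, 0.0233]
orientation: [0.0, 0.691, 0.723, 0.0]
wrist_force: [-1.4, -0.2, 5.8]
grip_width: 0.547
gripper_force: 40.4
```

Emit:
step_arm:
  rows:
    - [0,0,-0.015,0,0,0]
    - [0,0,-0.03,0,0,0]
    - [0,0,-0.03,0,0,0]
    - [0,0,-0.025,0,0,0]
    - [0,0.015,-0.01,0,0,0]
    - [0,0.03,0,0,0,0]
    - [0.001,0.036,0,0,0,0]
    - [0.001,0.036,0,0,0,0]
    - [0.001,0.036,0,0,0,0]
    - [0,0.023,0,0,0,0]
    - [0,0.013,0,0,0,0]
    - [0,0,0,0,0,0]
    - [0,0,0,0,0,0]

```text
clock: 19.92
tool_pos: [0.6154, -0.1144, 0.1326]
orientation: [-0.0, 0.691, 0.723, -0.0]
wrist_force: [0.4, -0.0, -2.0]
grip_width: 0.547
gripper_force: 41.5
```

Run:
```python
from h import *
s=bot.get_state(); im=eyes.get_image('wrist'); print(s['tool_pos'],s['grip_width'])
go(.6167,-.1146,.0336)
w=wrist(s)
for n,p in S.items(): print(n,np.array(px([*p,.026],*w))/.7,np.array(px([*p,.076],*w))/.7)
cv2.imwrite('pics/w5.png',cv2.resize(im[:,:,::-1],(800,600),interpolation=cv2.INTER_CUBIC))
```

```text
[ 0.61541687 -0.11442219  0.1326154 ] 0.5467827344408178
shift [-0.0002  0.0013  0.0992]
1 [ 399.41719692 -301.13066764] [ 399.17806446 -447.83190242]
2 [399.160657   -56.02719461] [ 398.88447268 -109.63560391]
3 [399.72285989 138.40814001] [399.62383271 140.43756103]
4 [399.44172869 294.99521921] [399.29268629 331.17264582]
```

View pics/w5.png

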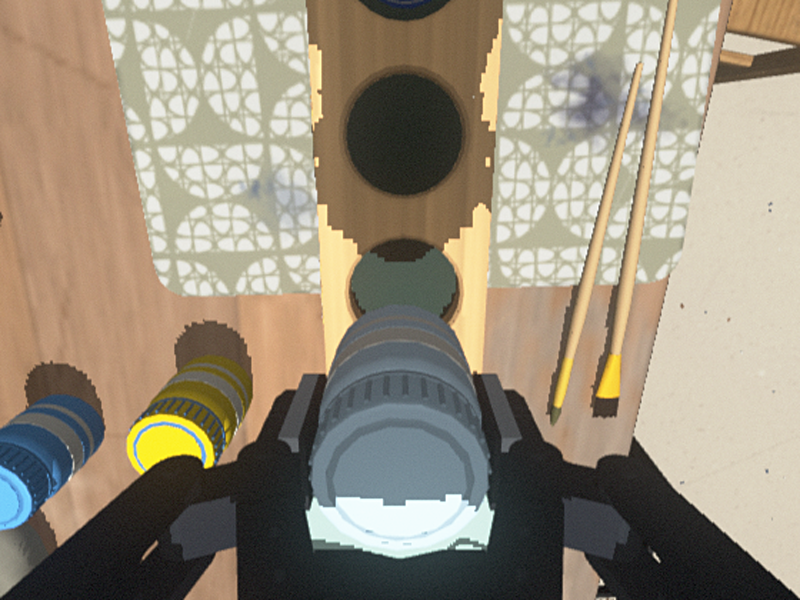

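The pale pot is over socket 4 and the socket 3 rim is at (405,132), the same relative geometry as the first placement. The mid pot's edge shows in socket 2 at the top.

Emit:
step_arm:
  rows:
    - [0,0.001,0.02,0,0,0]
    - [0,0,0.025,0,0,0]
    - [0,0,0.02,0,0,0]
    - [0,0,0.013,0,0,0]
    - [0,0,0.008,0,0,0]
    - [0,0,0.006,0,0,0]
    - [0,0,0.004,0,0,0]
    - [0,0,0.002,0,0,0]
    - [0,0,0.001,0,0,0]
    - [0,0,0,0,0,0]
    - [0,0,0,0,0,0]

```text
clock: 21.35
tool_pos: [0.6177, -0.1144, 0.034]
orientation: [0.0, 0.691, 0.723, 0.0]
wrist_force: [-0.0, 0.4, -1.1]
grip_width: 0.546
gripper_force: 41.5
```

Emit:
step_arm:
  rows:
    - [0,0,0,0,0,0]
    - [0,0,0,0,0,0]
    - [0,0,0,0,0,0]
    - [0,0,0,0,0,0]
    - [0,0,-0.02,0,0,0]
    - [0,0,-0.03,0,0,0]
    - [0,0,-0.03,0,0,0]
    - [0,0,-0.02,0,0,0]
    - [-0.009,-0.02,0,0,0,0]
    - [-0.017,-0.037,0,0,0,0]
    - [-0.02,-0.044,0,0,0,0]
    - [-0.02,-0.044,0,0,0,0]
    - [-0.017,-0.037,0,0,0,0]
    - [-0.01,-0.022,0,0,0,0]
    - [-0.0059,-0.0134,0,0,0,0]
    - [0,0,0,0,0,0]
    - [0,0,0,0,0,0]
  fingers: 1

```text
clock: 23.48
tool_pos: [0.4058, -0.2228, 0.1339]
orientation: [0.0, 0.691, 0.723, 0.0]
wrist_force: [0.7, 1.0, -0.3]
grip_width: 0.999
gripper_force: 0.0
```

Run:
```python
from h import *
s=bot.get_state(); im=eyes.get_image('wrist'); print(s['tool_pos'],s['grip_width'],s['wrist_force'])
w=wrist(s)
print(np.array(px([*P['sky'],.066],*w))/.7)
cv2.imwrite('pics/w6.png',cv2.resize(im[:,:,::-1],(800,600),interpolation=cv2.INTER_CUBIC))
```

```text
[ 0.40576453 -0.22284377  0.13393928] 0.9985909466941053 [ 0.67245112  0.99882019 -0.27956326]
[390.58301946 318.00155851]
```

View pics/w6.png

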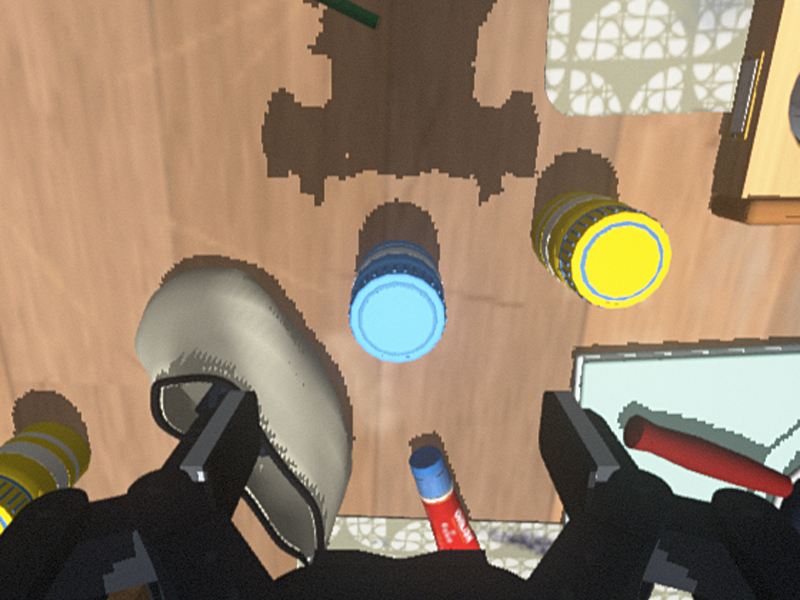

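The sky lid at (397,317) is aligned. However, the grey pouch at (250,370) lies where the near finger would come down, and yellow is at (622,257). I'll turn the fingers to close roughly along y (upper left to lower right), after checking clearance to the tube at (427,455).

Run:
```python
from h import *
s=bot.get_state(); w=wrist(s); c=ray(np.array((397.5,317))*.7,*w,.066); print(c)
for n,u,z in [('tubecap',(425,450),.02),('tubecapL',(412,470),.02),('pouch',(345,400),.03),('pouch2',(330,350),.03),('pouch3',(295,300),.03),('pouch4',(240,268),.03),('yel',(622,257),.066)]:
    d=(ray(np.array(u)*.7,*w,z)-c)[:2]; print(n,d.round(3),np.hypot(*d).round(3),np.degrees(np.arctan2(d[1],d[0])).round(0))
```

```text
[ 0.40476708 -0.22277745  0.066     ]
tubecap [ 0.022 -0.105] 0.107 -78.0
tubecapL [ 0.014 -0.12 ] 0.121 -83.0
pouch [-0.027 -0.066] 0.071 -112.0
pouch2 [-0.036 -0.035] 0.05 -136.0
pouch3 [-0.054 -0.007] 0.055 -173.0
pouch4 [-0.083  0.01 ] 0.083 173.0
yel [0.098 0.033] 0.103 19.0
```

Emit:
step_arm:
  rows:
    - [0,-0.001,0,0,0,0.17]
    - [0,0,0,0,0,0.17]
    - [0,0,0,0,0,0.17]
    - [0,0,0,0,0,0.17]
    - [0,0,0,0,0,0.17]
    - [0,0,0,0,0,0.17]
    - [0,0,0,0,0,0.17]
    - [0,0,0,0,0,0]
    - [0,0,0,0,0,0]

```text
clock: 24.65
tool_pos: [0.4042, -0.2228, 0.1337]
orientation: [-0.0, 0.977, 0.213, -0.0]
wrist_force: [0.3, -0.2, 0.1]
grip_width: 1.0
gripper_force: 0.0
```

Emit:
step_arm:
  rows:
    - [0,0,0.02,0,0,0]
    - [0,0,0.03,0,0,0]
    - [0,0,0.03,0,0,0]
    - [0,0,0.018,0,0,0]
    - [0,0,0.01,0,0,0]
    - [0,0,0.003,0,0,0]
    - [0,0,0,0,0,0]
    - [0,0,0,0,0,0]

```text
clock: 25.65
tool_pos: [0.4045, -0.2233, 0.0235]
orientation: [0.0, 0.977, 0.212, 0.0]
wrist_force: [0.3, 0.6, 0.3]
grip_width: 0.997
gripper_force: 0.0
```

Emit:
step_arm:
  rows:
    - [0,0,0,0,0,0]
    - [0,0,0,0,0,0]
    - [0,0,0,0,0,0]
    - [0,0,0,0,0,0]
    - [0,0,0,0,0,0]
    - [0,0,0,0,0,0]
  fingers: -1

```text
clock: 26.4
tool_pos: [0.4041, -0.2232, 0.0233]
orientation: [0.0, 0.977, 0.211, 0.0]
wrist_force: [-1.3, -0.7, 5.4]
grip_width: 0.548
gripper_force: 40.5
```

Emit:
step_arm:
  rows:
    - [0,0,-0.015,0,0,0]
    - [0,0,-0.03,0,0,0]
    - [0,0,-0.03,0,0,0]
    - [0,0,-0.025,0,0,0]
    - [0,0,-0.01,0,0,-0.17]
    - [0,0,0,0,0,-0.17]
    - [0,0,0,0,0,-0.17]
    - [0,0,0,0,0,-0.17]
    - [0,0,0,0,0,-0.17]
    - [0,0,0,0,0,-0.17]
    - [0,0,0,0,0,-0.17]
    - [0,0,0,0,0,0]
    - [0,0,0,0,0,0]

```text
clock: 28.02
tool_pos: [0.4039, -0.223, 0.1332]
orientation: [0.0, 0.692, 0.722, 0.0]
wrist_force: [0.2, 1.2, -1.4]
grip_width: 0.548
gripper_force: 41.4
```

Emit:
step_arm:
  rows:
    - [0.015,0.018,0,0,0,0]
    - [0.025,0.031,0,0,0,0]
    - [0.03,0.036,0,0,0,0]
    - [0.03,0.036,0,0,0,0]
    - [0.03,0.036,0,0,0,0]
    - [0.025,0.031,0,0,0,0]
    - [0.015,0.018,0,0,0,0]
    - [0.0089,0.0114,0,0,0,0]
    - [0,0,0,0,0,0]
    - [0,0,0,0,0,0]

```text
clock: 29.28
tool_pos: [0.6121, -0.0351, 0.1327]
orientation: [-0.0, 0.691, 0.723, -0.0]
wrist_force: [-0.1, -1.1, -0.7]
grip_width: 0.546
gripper_force: 41.5
```

Run:
```python
from h import *
s=bot.get_state(); im=eyes.get_image('wrist'); print(s['tool_pos'],s['grip_width'])
go(.6132,-.0346,.0336)
w=wrist(s)
for n,p in S.items(): print(n,np.array(px([*p,.026],*w))/.7,np.array(px([*p,.076],*w))/.7)
cv2.imwrite('pics/w7.png',cv2.resize(im[:,:,::-1],(800,600),interpolation=cv2.INTER_CUBIC))
```

```text
[ 0.61213671 -0.03512965  0.13268304] 0.5463718511245439
shift [0.0006 0.0011 0.0992]
1 [398.43762366 -55.93294682] [ 398.00566615 -109.43421087]
2 [398.45583407 136.85738167] [398.08604489 138.55936655]
3 [399.16242513 293.77069351] [398.99178031 329.74847261]
4 [399.07417356 422.78900659] [398.9042895  480.29403382]
```

View pics/w7.png

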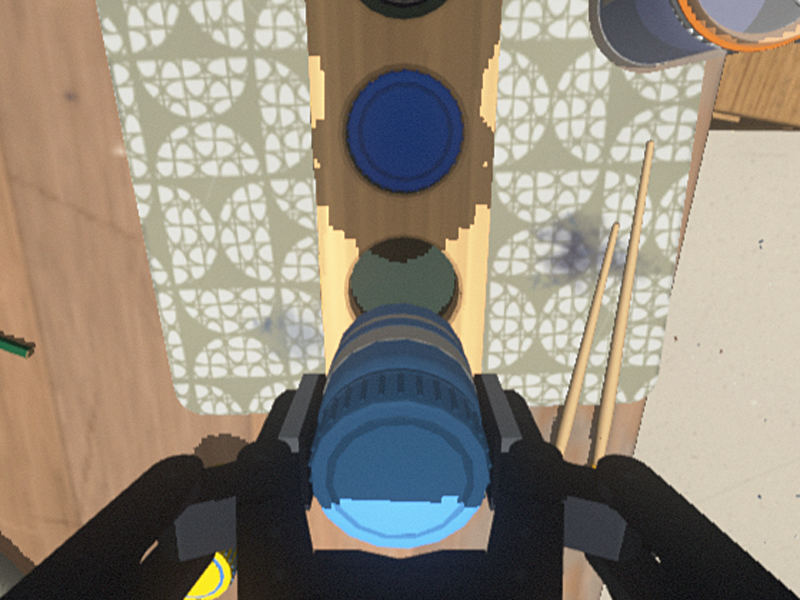

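The mid pot sits concentric in socket 2 at (405,130), and the sky pot hangs upright over socket 3.

Emit:
step_arm:
  rows:
    - [0.0005,0,0.02,0,0,0]
    - [0,0,0.025,0,0,0]
    - [0,0,0.02,0,0,0]
    - [0,0,0.013,0,0,0]
    - [0,0,0.008,0,0,0]
    - [0,0,0.006,0,0,0]
    - [0,0,0.004,0,0,0]
    - [0,0,0.002,0,0,0]
    - [0,0,0.001,0,0,0]
    - [0,0,0,0,0,0]
    - [0,0,0,0,0,0]

```text
clock: 30.7
tool_pos: [0.6131, -0.034, 0.034]
orientation: [0.0, 0.691, 0.723, 0.0]
wrist_force: [-0.9, -0.6, -0.5]
grip_width: 0.548
gripper_force: 41.5
```

Emit:
step_arm:
  rows:
    - [0,0,0,0,0,0]
    - [0,0,0,0,0,0]
    - [0,0,0,0,0,0]
    - [0,0,0,0,0,0]
    - [0,0,-0.02,0,0,0]
    - [0,0,-0.03,0,0,0]
    - [0,0,-0.03,0,0,0]
    - [0,0,-0.04,0,0,0]
    - [0,0,-0.04,0,0,0]
    - [0.02,-0.02,-0.02,0,0,0]
    - [0.03,-0.03,0,0,0,0]
    - [0.03,-0.03,0,0,0,0]
    - [0.03,-0.04,0,0,0,0]
    - [0.02,-0.04,0,0,0,0]
    - [0.01,-0.02,0,0,0,0]
    - [0,0,0,0,0,0]
    - [0,0,0,0,0,0]
  fingers: 1

```text
clock: 32.83
tool_pos: [0.428, 0.0976, 0.2141]
orientation: [0.001, 0.691, 0.723, 0.0]
wrist_force: [0.6, 0.2, -0.0]
grip_width: 1.002
gripper_force: 0.0
```

Run:
```python
from h import *
for n in('top','scene'):
    im=eyes.get_image(n)[:,:,::-1]
    if n=='top': im=im[108:240,110:400]
    else: im=im[100:290,180:450]
    cv2.imwrite(f'pics/{n}9.png',cv2.resize(im,None,fx=2.7,fy=2.7,interpolation=cv2.INTER_CUBIC))
```

```text
(no output)
```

View pics/top9.png

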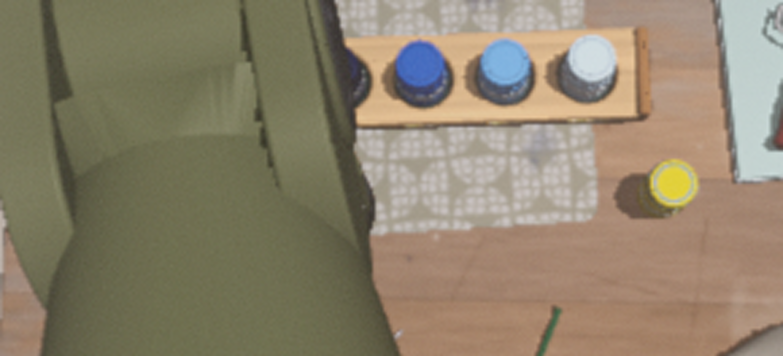

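View pics/scene9.png

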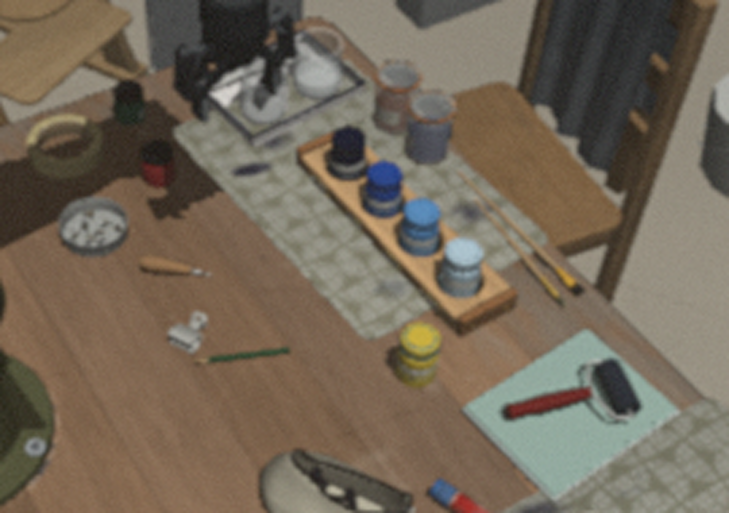

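All four pots stand upright in the rack: pale next to the slab, then sky, mid, and navy at the far end. The red pot is untouched at (157,163). The release positions are 80 mm apart, as the sockets should be.

```bash
python3 -c "
from bench import bot
print(bot.close_job())"
```

```text
the job is handed in; nothing more can be done
None
```

I've handed the job in: the four blue pots stand upright in the rack, pale in socket 4 nearest the slab, then sky, mid, and navy in socket 1; the red pot was left where it stood, and the hand-in gave no verdict.

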